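Run a fingertip along a sprung bumper

ROBOT

A 7-joint arm with a two-finger parallel gripper is mounted at the origin on a cart in front of the work surface, level with it; the furniture and walls round the work are solid. World frame = base frame: x ahead of the robot, y to its left, z up, the work surface at z = 0. Lengths are in mm, angles in rad, forces in N, time in s.
With the tool pointing down it reaches from about 400 to 875 mm from the base axis. Payload 4.4 kg.
Tool frame: the origin (TCP) lies between the finger pads, 19 mm behind the fingertips; this is the grasp point; z points along the fingers, y is the line along which they close (so a half turn about z gives the same grasp; the last joint's range is limited). The gripper opens to 85 mm and grips with 20 to 120 N. Pads are 22 mm wide; open, the fingers measure 114 mm over their backs; the gripper's body (76 mm by 85 mm) begins 54 mm behind the grasp point. The pads swing forward as they close: fully open they stand 13 mm farther back than shut.
Start: joints at [-1.197, 0.628, 0.038, 1.517, -0.027, 0.996, -0.02], TCP at [276.723, 588.168, 250.013] pointing down, gripper open.
Joint ranges: [-3.06, 3.06], [-0.37, 2.12], [-1.25, 1.32], [0.18, 2.47], [-1.1, 4.24], [0.23, 1.98], [-2.94, 2.94]. Speed limits (rad/s): [2.57, 2.57, 3.14, 3.14, 3.14, 3.14, 3.14].

INTERFACE

Orientations are given as [roll, pitch, yaw] about the fixed x, y, z axes, in that order (R = Rz(yaw) Ry(pitch) Rx(roll)).
In Python, from cell import ctrl, workorder, get_image, calibration gives the robot as it stands (ctrl), with the cameras as plain functions and the job (workorder).
- The arm moves only by the tool nudge_tcp, called after ">>>" as name(argument=value, ...), one argument or row to a line, values as JSON. Schema: {"type":"object","properties":{"plan":{"type":"array","items":{"type":"array","items":{"type":"number"},"minItems":7,"maxItems":7},"minItems":1,"maxItems":12},"only":{"type":"string"},"quiet":{"type":"boolean"},"lines":{"type":"string"}},"required":["plan"],"additionalProperties":false}. plan is a list of rows, 1 to 12 of them, each of 7 numbers: dx, dy, dz in shares of the most that a row can go, 1 being 50 mm, then a rotation vector rx, ry, rz in shares of 2 rad (1.0 is 2 rad), then the finger opening in mm; each row shifts and turns the commanded pose from where the row before left it, along the tool's axes as they then stand; what a row does not reach is not made up. A row lasts 1/10 s, in which the tool goes at most 50 mm and 0.15 rad, less where a joint would pass 70% of its speed; a pose out of reach is approached as far as the arm can. The fingers move at their own pace and stop on an object; the grip force is fixed at half the most. Time passes only in rows, so rows that do not move let the fingers close. The tool returns the time, the measured TCP pose, the force, the opening and the grip force at its end. only (a regular expression) keeps the lines of the reply that match it, lines (a string "A,B") keeps lines A to B, and quiet returns only ok. No shift or turn number may pass 1 either way. Input that does not fit is refused with a message, and nothing moves.
- ctrl.read_state(): the state, without advancing time (a new reading comes with each control period).
- get_image(name): name is "scene" or "side" or "wrist"; returns the picture (384x512x3 uint8, blue, green, red); there is no depth.
- calibration(name): a dict with "fx", "fy", "cx", "cy" (pixels), "rvec" (rotation vector, rad) and "tvec" (3), from world to camera coordinates, as OpenCV has them; the wrist camera has in their place "hand_eye" (4x4, takes a point from camera to tool coordinates, whose origin is the TCP and whose axes are the flange's). Camera axes: x right, y down, z forward; pixel columns grow to the right and rows downward; lengths in mm; the calibration is good to about 2 mm. A picture is of the moment at which its call begins: read the wrist's pose just before it. calibration takes no time and is no camera call.
- workorder.finish_job(): hands the job in; it is judged then, once.
The state is a dict: "clock": time; "qpos": joint angles; "qd": joint speeds; "tau": joint torques, N m; "eef_pos": TCP position; "tool_rot": TCP orientation; "force": force on the tool from outside, world axes, zero at the start; "torque": the same for the moment, N m; "width": finger opening in mm; "gripper_force": force on a finger pad.
Only numpy, scipy, OpenCV 4.12 (cv2) and the standard library are available. Lean on these libraries where they do the work, as an engineer would, in place of code of your own. Each camera call takes 0.05 s, during which the arm holds its last target. There are 200 camera calls.

TASK

Check the yellow bumper rail on its stand: with the fingers closed, set the fingertips down on the black ring at the end by the full solder spool and run them along the crest of the curved rail, over every black ring, to the last ring, at the end by the empty green spool. Press gently all the way, so that the rail stays clearly pushed in (about half its 12 mm travel) but is never pushed hard onto its stop, and lift off only at that last ring, so that the rail springs up again. Do not pick up or shift the stand or anything around it.

Things in the scene. Friction and masses are not known exactly. Their poses are not given: they have to be found in the camera images.
- rail (a joint): How far the yellow bumper rail is pressed straight down into its stand: 0 = fully up, 0.012 m = hard stop. The whole rail goes down level, wherever it is pressed, and springs back. Yellow round bar 18 mm thick, top 60 mm above the bench when up. It starts to move at about 1.2 N and needs about 0.6 N more per mm (about 4 N at 5 mm, 8 N at the stop).
- stand: Loose 2 kg test stand: dark arc-shaped base plate 60 mm wide, 12 mm thick, about 250 x 120 mm over all, with a grey channel 38 mm high for the rail. Origin on the bench under its middle; z up, y along the arc's chord (+y at ring 1's end), x to the bulging side. The rail's centre line is an arc of 130 mm radius about x = -0.0975, y = 0 of the stand, from -66 to +66 degrees.
- ring_1 (a point): Top of black ring 1 of 7 on the yellow rail (5 mm wide band), at 60 degrees along the arc; the outermost ring at the stand's +y end, 14 mm before the rail's end. On the rail's crest, 60 mm above the bench while the rail is up; it sinks with the rail.
- ring_2 (a point): Top of black ring 2 of 7 on the yellow rail (5 mm wide band), at 40 degrees along the arc; rings follow one another every 45 mm along the arc. On the rail's crest, 60 mm above the bench while the rail is up; it sinks with the rail.
- ring_3 (a point): Top of black ring 3 of 7 on the yellow rail (5 mm wide band), at 20 degrees along the arc; rings follow one another every 45 mm along the arc. On the rail's crest, 60 mm above the bench while the rail is up; it sinks with the rail.
- ring_4 (a point): Top of black ring 4 of 7 on the yellow rail (5 mm wide band), at 0 degrees along the arc; rings follow one another every 45 mm along the arc. On the rail's crest, 60 mm above the bench while the rail is up; it sinks with the rail.
- ring_5 (a point): Top of black ring 5 of 7 on the yellow rail (5 mm wide band), at -20 degrees along the arc; rings follow one another every 45 mm along the arc. On the rail's crest, 60 mm above the bench while the rail is up; it sinks with the rail.
- ring_6 (a point): Top of black ring 6 of 7 on the yellow rail (5 mm wide band), at -40 degrees along the arc; rings follow one another every 45 mm along the arc. On the rail's crest, 60 mm above the bench while the rail is up; it sinks with the rail.
- ring_7 (a point): Top of black ring 7 of 7 on the yellow rail (5 mm wide band), at -60 degrees along the arc; the outermost ring at the stand's -y end, 14 mm before the rail's end. On the rail's crest, 60 mm above the bench while the rail is up; it sinks with the rail.
- solder_spool: Full spool of silver-white solder between green flanges, 66 mm diameter, 68 mm high, standing loose, about 85 mm outside one end of the rail: it marks the end to start from. Origin under its centre.
- empty_spool: Empty green spool, 58 mm diameter, 62 mm high, standing loose, about 85 mm outside the other end of the rail: it marks the end to finish at. Origin under its centre.
- connector: Loose black connector housing, 22 x 34 x 14 mm, lying inside the curve of the stand; a bystander. Origin under its centre.
- flux_bottle: Small brown bottle with black cap, 40 mm diameter, 78 mm high, a bystander behind the right end of the work. Origin under its centre.
- heatshrink_box: Brown cardboard box 55 x 85 x 30 mm, a bystander at the left. Origin under its centre.

How it is judged (in metres and radians):
On the way, in this order (a step that is already met when the one before it is completed fails the run):
1. the closed fingertips press the rail lightly at ring 1 counted from the full spool's end (TCP within 15 mm of the ring seen from above, rail 2 to 10 mm down, touching) (((y of solder_spool in the frame of stand above 0 m and horizontal distance between the grasp point and ring_1 below 0.015 m) or (y of solder_spool in the frame of stand below 0 m and horizontal distance between the grasp point and ring_7 below 0.015 m)) and value of joint rail between 0.002 and 0.01 m and contact force between the fingers and stand above 0.4 N), for 0.04 s.
2. the closed fingertips press the rail lightly at ring 2 counted from the full spool's end (TCP within 15 mm of the ring seen from above, rail 2 to 10 mm down, touching) (((y of solder_spool in the frame of stand above 0 m and horizontal distance between the grasp point and ring_2 below 0.015 m) or (y of solder_spool in the frame of stand below 0 m and horizontal distance between the grasp point and ring_6 below 0.015 m)) and value of joint rail between 0.002 and 0.01 m and contact force between the fingers and stand above 0.4 N), for 0.04 s.
3. the closed fingertips press the rail lightly at ring 3 counted from the full spool's end (TCP within 15 mm of the ring seen from above, rail 2 to 10 mm down, touching) (((y of solder_spool in the frame of stand above 0 m and horizontal distance between the grasp point and ring_3 below 0.015 m) or (y of solder_spool in the frame of stand below 0 m and horizontal distance between the grasp point and ring_5 below 0.015 m)) and value of joint rail between 0.002 and 0.01 m and contact force between the fingers and stand above 0.4 N), for 0.04 s.
4. the closed fingertips press the rail lightly at ring 4 counted from the full spool's end (TCP within 15 mm of the ring seen from above, rail 2 to 10 mm down, touching) (((y of solder_spool in the frame of stand above 0 m and horizontal distance between the grasp point and ring_4 below 0.015 m) or (y of solder_spool in the frame of stand below 0 m and horizontal distance between the grasp point and ring_4 below 0.015 m)) and value of joint rail between 0.002 and 0.01 m and contact force between the fingers and stand above 0.4 N), for 0.04 s.
5. the closed fingertips press the rail lightly at ring 5 counted from the full spool's end (TCP within 15 mm of the ring seen from above, rail 2 to 10 mm down, touching) (((y of solder_spool in the frame of stand above 0 m and horizontal distance between the grasp point and ring_5 below 0.015 m) or (y of solder_spool in the frame of stand below 0 m and horizontal distance between the grasp point and ring_3 below 0.015 m)) and value of joint rail between 0.002 and 0.01 m and contact force between the fingers and stand above 0.4 N), for 0.04 s.
6. the closed fingertips press the rail lightly at ring 6 counted from the full spool's end (TCP within 15 mm of the ring seen from above, rail 2 to 10 mm down, touching) (((y of solder_spool in the frame of stand above 0 m and horizontal distance between the grasp point and ring_6 below 0.015 m) or (y of solder_spool in the frame of stand below 0 m and horizontal distance between the grasp point and ring_2 below 0.015 m)) and value of joint rail between 0.002 and 0.01 m and contact force between the fingers and stand above 0.4 N), for 0.04 s.
7. the closed fingertips press the rail lightly at ring 7 counted from the full spool's end (TCP within 15 mm of the ring seen from above, rail 2 to 10 mm down, touching) (((y of solder_spool in the frame of stand above 0 m and horizontal distance between the grasp point and ring_7 below 0.015 m) or (y of solder_spool in the frame of stand below 0 m and horizontal distance between the grasp point and ring_1 below 0.015 m)) and value of joint rail between 0.002 and 0.01 m and contact force between the fingers and stand above 0.4 N), for 0.04 s.
At the end, for the whole second after the job is handed in: The rail was pressed at all seven rings in order, and has sprung up (less than 1.5 mm down); the stand is at rest, upright and within 20 mm of where it stood, as are the spools, connector, bottle and box (value of joint rail below 0.0015 m and distance of each of stand, solder_spool, empty_spool, connector, flux_bottle, heatshrink_box from where it was at the start of the episode below 0.02 m and angle between stand's own z axis and vertical below 0.08 rad and linear speed of stand below 0.02 m/s); the robot touches nothing.
It fails at once if the rail is pushed hard onto its stop (more than 11 mm down) (value of joint rail above 0.011 m).
It fails at once if the fingertips are lifted off, or come down, at one of the five middle rings (TCP within 20 mm of the ring seen from above and less than 95 mm above the bench, rail less than 1 mm down) ((horizontal distance between the grasp point and ring_2 below 0.02 m or horizontal distance between the grasp point and ring_3 below 0.02 m or horizontal distance between the grasp point and ring_4 below 0.02 m or horizontal distance between the grasp point and ring_5 below 0.02 m or horizontal distance between the grasp point and ring_6 below 0.02 m) and z of the grasp point in the frame of stand below 0.095 m and value of joint rail below 0.001 m).
It fails at once if the stand is lifted, tipped or shifted by more than 20 mm (distance of stand from where it was at the start of the episode above 0.02 m or height (world z) of stand above 0.006 m or angle between stand's own z axis and vertical above 0.08 rad).
It fails at once if a spool, the connector, the bottle or the box is moved by more than 20 mm (distance of any of solder_spool, empty_spool, connector, flux_bottle, heatshrink_box from where it was at the start of the episode above 0.02 m).
It also fails if it takes over 58 s, if anything falls off the work surface, if the arm or the gripper's body presses on something with over 40 N, if the wrist force passes 120 N, or if a joint passes its speed limit or range.

## Working session

There is one attempt and no reset: what is moved stays moved. The work goes in short steps, Python scripts to look and compute and a tool call to move; the robot and the scene stay as the last step left them, time stands still between calls to the robot, and variables do not carry over. Pictures are saved under pics/ and viewed, at most 10 in all, crops included, and the job is handed in when it is done.

```bash
ls; mkdir -p pics
```

Run:
```python
from cell import ctrl, workorder, get_image, calibration
import cv2
for n in("scene","side"):
    cv2.imwrite(f"pics/{n}.png",get_image(n)); print(n,calibration(n))
s=ctrl.read_state(); print(s)
```

```text
cell.py
pics
scene {'fx': 374.0406088808936, 'fy': 374.0406088808936, 'cx': 251.7314433659666, 'cy': 189.60989030541322, 'rvec': array([ 2.14978593, -0.75862339,  0.38363944]), 'tvec': array([-341.14363252,  317.6794471 ,  784.92662736])}
side {'fx': 463.1659726782807, 'fy': 463.1659726782807, 'cx': 263.7148866607209, 'cy': 191.53876839035013, 'rvec': array([ 0.43222632, -2.64275769,  1.29158759]), 'tvec': array([ 574.61603363,   88.24842203, 1144.16325408])}
{'clock': 0.1, 'qpos': array([-1.1967938 ,  0.62925065,  0.03844647,  1.51827161, -0.02699165,
        0.99631804, -0.01996437]), 'qd': array([-0.0012455 , -0.00045448, -0.00013287, -0.00339368,  0.000217  ,
       -0.00098005,  0.0013078 ]), 'tau': array([ 3.09228468e-03, -5.64521027e+01,  1.23046551e+00, -1.93966556e+01,
        1.12400003e-02,  5.44597962e-03, -1.15553220e-05]), 'eef_pos': array([276.4915215 , 587.66990528, 249.18183854]), 'tool_rot': array([-3.13986320e+00,  2.55075860e-05,  2.70182886e+00]), 'force': array([-0.34133827,  0.23668658, -0.04226949]), 'torque': array([-0.0135831 , -0.05307257,  0.02761039]), 'gripper_force': 0.0, 'width': 85.52882796945408}
```

View pics/scene.png

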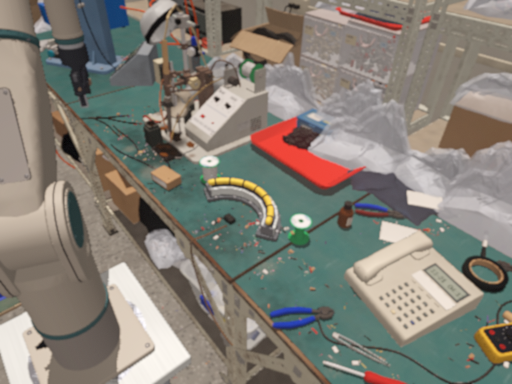

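View pics/side.png

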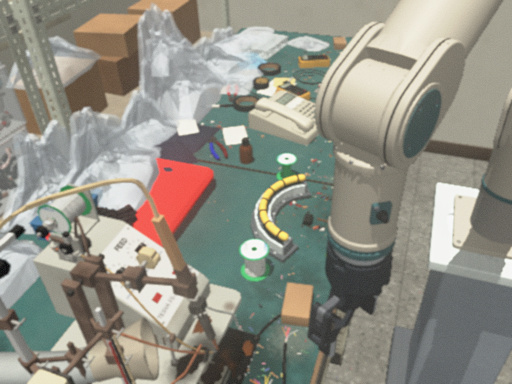

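The full spool is at scene (209,167) and the empty green one at (300,230). The rail lies between them, bulging away from the robot. Next I'll enlarge both views.

Run:
```python
import cv2
a=cv2.imread("pics/scene.png")[150:250,190:320]; cv2.imwrite("pics/sc.png",cv2.resize(a,None,fx=6,fy=6,interpolation=cv2.INTER_CUBIC))
a=cv2.imread("pics/side.png")[145:285,230:330]; cv2.imwrite("pics/sd.png",cv2.resize(a,None,fx=4,fy=4,interpolation=cv2.INTER_CUBIC))
```

```text
(no output)
```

View pics/sc.png

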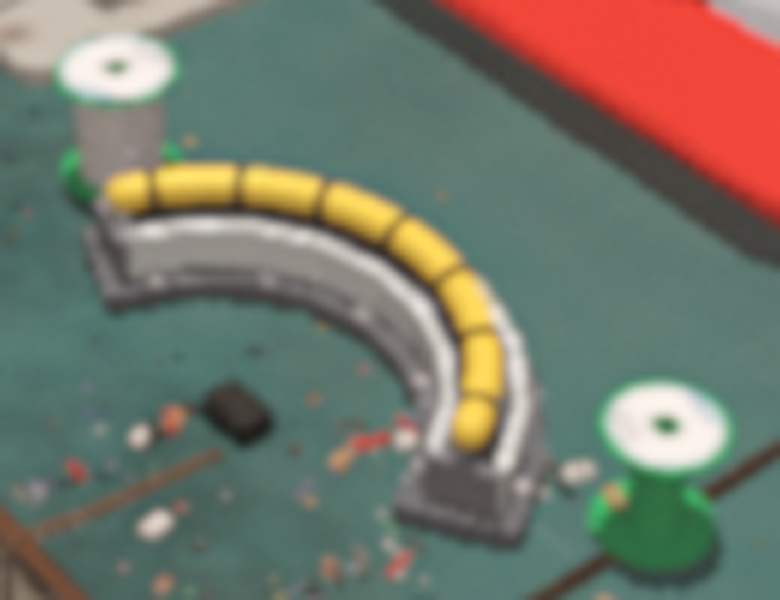

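View pics/sd.png

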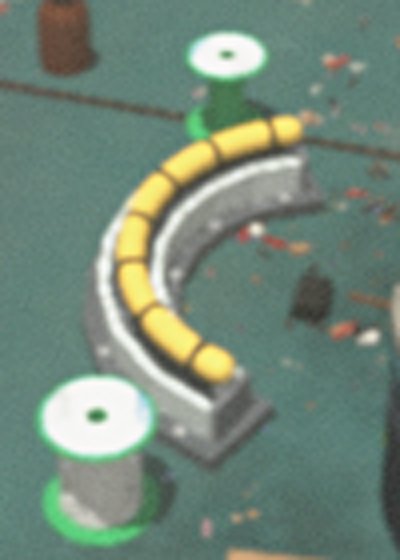

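Create h.py:
```python
import numpy as np, cv2
from scipy.optimize import least_squares
from scipy.spatial.transform import Rotation as R
from cell import ctrl, workorder, get_image, calibration
def arc(p,deg,z):
    a=np.radians(deg); l=np.c_[-97.5+130*np.cos(a),130*np.sin(a)]
    c,s=np.cos(p[2]),np.sin(p[2])
    return np.c_[l@np.array([[c,s],[-s,c]])+p[:2],np.full(len(a),z)]
def proj(n,P):
    k=calibration(n); K=np.array([[k['fx'],0,k['cx']],[0,k['fy'],k['cy']],[0,0,1]])
    return cv2.projectPoints(np.float64(P),k['rvec'],k['tvec'],K,None)[0][:,0]
def where():
    s=ctrl.read_state(); return s['eef_pos'],R.from_euler('xyz',s['tool_rot']),s
```

Run:
```python
from h import *
deg=np.arange(60,-61,-20)
sc=np.float64([(151,189),(240,186),(322,199),(395,230),(455,278),(480,330),(478,398)])
sd=np.float64([(195,354),(150,311),(132,262),(140,216),(168,181),(213,154),(273,135)])
sc=(sc+.5)/6-.5+[190,150]; sd=(sd+.5)/4-.5+[230,145]
best=None
for which in("scene","side","both"):
    f=lambda p:np.r_[(proj("scene",arc(p,deg,51))-sc).ravel()*(which!="side"),(proj("side",arc(p,deg,51))-sd).ravel()*(which!="scene")]
    b=min((least_squares(f,[600,200,y]) for y in np.arange(-3,3,1)),key=lambda r:r.cost)
    print(which,b.x.round(3),np.sqrt(2*b.cost/14).round(2)); 
p=b.x; print(b.fun.reshape(2,7,2).round(1).tolist()); print(arc(p,deg,60).round(1))
np.save("p.npy",p)
e,r,s=where(); print(e,r.as_matrix().round(3).tolist())
print((r.inv().apply(arc(p,[62],140)[0]-e)).round(1))
```

```text
scene [5.31019e+02 1.27387e+02 1.19000e-01] 0.49
side [5.29149e+02 1.26881e+02 7.00000e-02] 0.58
both [5.29879e+02 1.26784e+02 8.90000e-02] 1.05
[[[-0.1, -0.8], [-0.1, -0.8], [0.5, -0.3], [0.5, 0.1], [-0.6, 0.3], [-0.3, 1.7], [-1.0, 1.3]], [[0.7, -0.1], [0.4, 0.3], [-0.2, 0.9], [-0.9, 0.9], [-0.8, -0.4], [-0.3, -1.3], [-0.4, -1.2]]]
[[487.5 236.   60. ]
 [524.6 210.2  60. ]
 [550.5 173.3  60. ]
 [562.3 129.7  60. ]
 [558.4  84.7  60. ]
 [539.4  43.7  60. ]
 [507.5  11.8  60. ]]
[276.4915215  587.66990528 249.18183854] [[-0.905, 0.426, -0.001], [0.426, 0.905, -0.002], [-0.0, -0.002, -1.0]]
[-336.1 -228.2  109.6]
```

The rows are not in the units I measure in: shifts go in shares of 50 mm and turns go in shares of 2 rad. I convert before sending: -34 mm is -0.68, -30 mm is -0.6.

>>> nudge_tcp(
  plan=[
    [-0.3, -0.2, 0, 0, 0, 0, 0],
    [-0.6, -0.4, 0, 0, 0, 0, 0],
    [-0.68, -0.46, 0, 0, 0, 0, 0],
    [-0.68, -0.46, 0, 0, 0, 0, 0],
    [-0.68, -0.46, 0, 0, 0, 0, 0],
    [-0.68, -0.46, 0, 0, 0, 0, 0],
    [-0.68, -0.46, 0, 0, 0, 0, 0],
    [-0.68, -0.46, 0, 0, 0, 0, 0],
    [-0.68, -0.46, 0.2, 0, 0, 0, 0],
    [-0.6, -0.4, 0.3, 0, 0, 0, 0],
    [-0.34, -0.22, 0.2, 0, 0, 0, 0],
    [0, 0, 0, 0, 0, 0, 0],
  ],
)

```text
clock: 1.3
eef_pos: [481.7, 240.9, 213.8]
tool_rot: [-3.137, 0.0, 2.694]
force: [-0.0, 0.0, -0.2]
width: 0.3
gripper_force: 0.0
```

>>> nudge_tcp(
  plan=[
    [0, 0, 0, 0, 0, 0, 0],
    [0, 0, 0, 0, 0, 0, 0],
  ],
)

```text
clock: 1.5
eef_pos: [480.2, 248.0, 215.5]
tool_rot: [3.14, -0.0, 2.704]
force: [-1.0, 0.4, 0.2]
width: -0.5
gripper_force: 0.0
```

Run:
```python
from h import *
e,r,s=where(); I=get_image("wrist"); k=calibration("wrist"); print(k); print(e,r.as_matrix().round(3).tolist(),s['force'],s['width'],s['qpos'].round(2))
np.savez("w1.npz",e=e,r=r.as_matrix()); cv2.imwrite("pics/w1.png",I)
```

```text
{'fx': 297.7587016393753, 'fy': 297.7587016393753, 'cx': 251.85072349658392, 'cy': 194.10887304876485, 'hand_eye': array([[ 1.28108692e-04, -9.64180347e-01, -2.65247512e-01,
         6.70241890e+01],
       [ 9.99999990e-01,  1.05960693e-04,  9.78085472e-05,
         7.28336479e-01],
       [-6.61992688e-05, -2.65247522e-01,  9.64180350e-01,
        -1.23416765e+02],
       [ 0.00000000e+00,  0.00000000e+00,  0.00000000e+00,
         1.00000000e+00]])}
[480.18370838 248.03126154 215.48256682] [[-0.906, 0.424, 0.0], [0.424, 0.906, 0.001], [0.0, 0.001, -1.0]] [-1.04448834  0.35353748  0.15359857] -0.5061944845881171 [-0.56  0.52  0.04  1.86 -0.03  0.76  0.64]
```

View pics/w1.png

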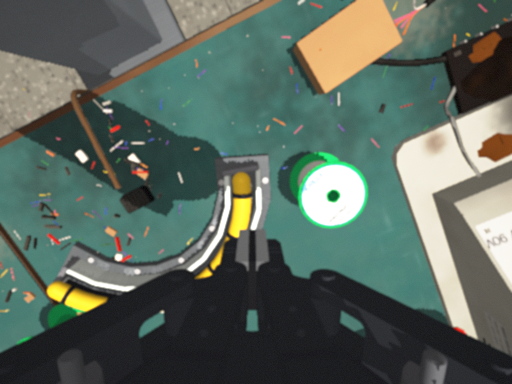

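The wrist view shows ring 1 near (242,195), ring 7 near (65,292) and the fingers at (250,270). I'll enlarge it to read these more closely.

Run:
```python
import cv2
a=cv2.imread("pics/w1.png")[150:320,40:280]; cv2.imwrite("pics/w1c.png",cv2.resize(a,None,fx=3,fy=3,interpolation=cv2.INTER_CUBIC))
```

```text
(no output)
```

View pics/w1c.png

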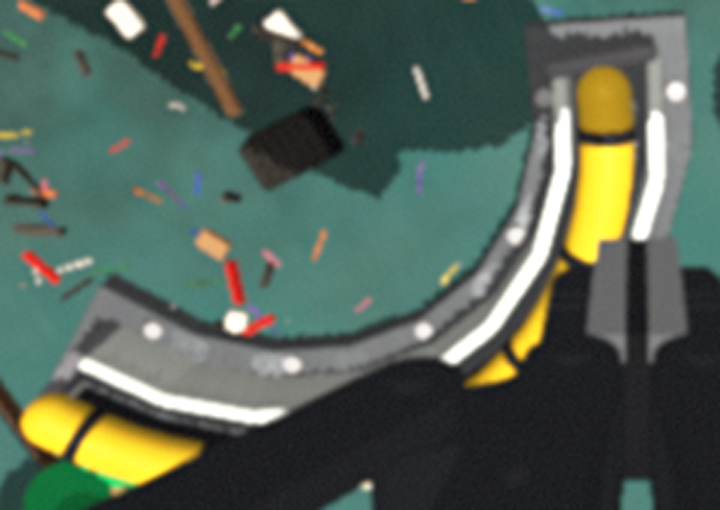

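Add to h.py:
```python
def wproj(d,P):
    k=calibration("wrist"); H=k['hand_eye']
    q=((np.asarray(P)-d['e'])@d['r']-H[:3,3])@H[:3,:3]
    return np.c_[k['fx']*q[:,0]/q[:,2]+k['cx'],k['fy']*q[:,1]/q[:,2]+k['cy']]
```

Run:
```python
from h import *
deg=np.arange(60,-61,-20); d=np.load("w1.npz"); p=np.load("p.npy")
w=(np.float64([(607,137),(83,432)])+.5)/3-.5+[40,150]
print(w,wproj(d,arc(p,deg,51))[[0,6]])
sc=np.float64([(151,189),(240,186),(322,199),(395,230),(455,278),(480,330),(478,398)])
sd=np.float64([(195,354),(150,311),(132,262),(140,216),(168,181),(213,154),(273,135)])
sc=(sc+.5)/6-.5+[190,150]; sd=(sd+.5)/4-.5+[230,145]
fw=lambda p:(wproj(d,arc(p,deg,51))[[0,6]]-w).ravel()
b=least_squares(fw,p); print("wrist",b.x,b.fun.round(1))
f=lambda p:np.r_[fw(p),(proj("scene",arc(p,deg,51))-sc).ravel(),(proj("side",arc(p,deg,51))-sd).ravel()]
b=least_squares(f,p); print("all",b.x,b.fun[:4]); q=b.x
print(arc(q,deg,60).round(1))
```

```text
[[242.         195.33333333]
 [ 67.33333333 293.66666667]] [[243.18899587 193.75137573]
 [ 67.38614505 292.83724867]]
wrist [5.30853077e+02 1.25466552e+02 8.91964940e-02] [ 0.4 -0.2 -0.4  0.4]
all [5.30340030e+02 1.26023641e+02 8.95756558e-02] [ 0.6301348  -0.93702374 -0.24773411 -0.16382767]
[[487.9 235.2  60. ]
 [524.9 209.4  60. ]
 [550.9 172.5  60. ]
 [562.7 128.9  60. ]
 [558.9  83.9  60. ]
 [539.9  43.   60. ]
 [508.   11.   60. ]]
```

Run:
```python
from h import *
p=[530.34,126.02,.0896]; np.save("p.npy",p)
e,r,s=where(); print(r.inv().apply(arc(p,[61],86)[0]-e))
```

```text
[-10.30443771  -8.71802166 129.50955932]
```

Converted, 25 mm is 0.5, 20 mm is 0.4.

>>> nudge_tcp(
  plan=[
    [-0.06, -0.04, 0.2, 0, 0, 0, 0],
    [-0.06, -0.06, 0.4, 0, 0, 0, 0],
    [-0.06, -0.06, 0.5, 0, 0, 0, 0],
    [-0.026, -0.014, 0.5, 0, 0, 0, 0],
    [0, 0, 0.5, 0, 0, 0, 0],
    [0, 0, 0.34, 0, 0, 0, 0],
    [0, 0, 0.14, 0, 0, 0, 0],
    [0, 0, 0, 0, 0, 0, 0],
    [0, 0, 0, 0, 0, 0, 0],
    [0, 0, 0, 0, 0, 0, 0],
  ],
)

```text
clock: 2.55
eef_pos: [487.0, 235.0, 86.9]
tool_rot: [3.14, 0.001, 2.702]
force: [0.2, -1.1, -0.0]
width: 0.1
gripper_force: 0.0
```

Run:
```python
from h import *
p=np.load("p.npy")
e,r,s=where(); print(e,s['force'],s['qd'].round(3),r.inv().apply(arc(p,[60.5],73)[0]-e))
```

```text
[487.01855055 234.95878267  86.93684118] [ 0.17063589 -1.08842636 -0.00465576] [ 0.001 -0.002  0.     0.002 -0.    -0.001  0.001] [ 0.47694574  0.59816578 13.93726662]
```

Converted, 3 mm is 0.06, 2 mm is 0.04.

>>> nudge_tcp(
  plan=[
    [0.01, 0.012, 0.06, 0, 0, 0, 0],
    [0, 0, 0.04, 0, 0, 0, 0],
    [0, 0, 0.04, 0, 0, 0, 0],
    [0, 0, 0.04, 0, 0, 0, 0],
    [0, 0, 0.02, 0, 0, 0, 0],
    [0, 0, 0, 0, 0, 0, 0],
    [0, 0, 0, 0, 0, 0, 0],
  ],
)

```text
clock: 3.25
eef_pos: [486.3, 235.4, 76.1]
tool_rot: [3.141, 0.0, 2.702]
force: [-0.8, 0.7, 3.0]
width: -0.3
gripper_force: 1.4
```

>>> nudge_tcp(
  plan=[
    [0, 0, 0.02, 0, 0, 0, 0],
    [0, 0, 0.02, 0, 0, 0, 0],
    [0, 0, 0, 0, 0, 0, 0],
    [0, 0, 0, 0, 0, 0, 0],
  ],
)

```text
clock: 3.65
eef_pos: [486.3, 235.4, 74.1]
tool_rot: [3.141, 0.0, 2.702]
force: [0.2, 1.0, 4.5]
width: -0.2
gripper_force: 2.0
```

Create plan.py:
```python
import sys
from h import *
p=np.load("p.npy"); a,b,n=map(float,sys.argv[1:]); e,r,s=where()
print(e.round(1),s['force'].round(1))
P=np.vstack([e,arc(p,np.linspace(a,b,int(n)),73)]); print(r.inv().apply(np.diff(P,axis=0)).round(1).tolist())
```

```bash
python3 plan.py 57 40 6
```

```text
[486.3 235.4  74.1] [0.2 1.  4.5]
[[-8.3, 0.4, 1.1], [-7.7, -0.6, 0.0], [-7.6, -1.0, 0.0], [-7.6, -1.5, -0.0], [-7.5, -1.9, -0.0], [-7.3, -2.4, -0.0]]
```

Converted, -7.7 mm is -0.154, -7.6 mm is -0.152.

>>> nudge_tcp(
  plan=[
    [-0.084, 0.004, 0.012, 0, 0, 0, 0],
    [-0.082, 0.004, 0.01, 0, 0, 0, 0],
    [-0.154, -0.012, 0, 0, 0, 0, 0],
    [-0.152, -0.02, 0, 0, 0, 0, 0],
    [-0.152, -0.03, 0, 0, 0, 0, 0],
    [-0.15, -0.038, 0, 0, 0, 0, 0],
    [-0.146, -0.048, 0, 0, 0, 0, 0],
    [0, 0, 0, 0, 0, 0, 0],
  ],
)

```text
clock: 4.45
eef_pos: [526.9, 207.7, 73.1]
tool_rot: [3.141, 0.003, 2.7]
force: [1.4, -1.4, 4.4]
width: 0.1
gripper_force: 2.3
```

```bash
python3 plan.py 36.5 1 11
```

```text
[526.9 207.7  73.1] [ 1.4 -1.4  4.4]
[[-4.9, -2.2, 0.1], [-7.3, -3.4, 0.0], [-7.1, -3.8, 0.0], [-6.8, -4.3, 0.0], [-6.6, -4.7, 0.0], [-6.3, -5.1, 0.0], [-5.9, -5.4, 0.0], [-5.6, -5.8, 0.0], [-5.2, -6.1, 0.0], [-4.8, -6.5, 0.0], [-4.4, -6.7, 0.0]]
```

Converted, -7.3 mm is -0.146, -7.1 mm is -0.142.

>>> nudge_tcp(
  plan=[
    [-0.098, -0.044, 0, 0, 0, 0, 0],
    [-0.146, -0.068, 0, 0, 0, 0, 0],
    [-0.142, -0.076, 0, 0, 0, 0, 0],
    [-0.136, -0.086, 0, 0, 0, 0, 0],
    [-0.132, -0.094, 0, 0, 0, 0, 0],
    [-0.126, -0.102, 0, 0, 0, 0, 0],
    [0, 0, 0, 0, 0, 0, 0],
  ],
)

```text
clock: 5.15
eef_pos: [551.4, 169.2, 73.0]
tool_rot: [-3.141, 0.002, 2.7]
force: [2.2, -1.9, 4.4]
width: -0.1
gripper_force: 2.3
```

```bash
python3 plan.py 16 -20 11
```

```text
[551.4 169.2  73. ] [ 2.2 -1.9  4.4]
[[-4.9, -3.2, 0.0], [-5.7, -5.8, 0.0], [-5.4, -6.2, 0.0], [-5.0, -6.5, 0.0], [-4.6, -6.8, 0.0], [-4.1, -7.1, 0.0], [-3.7, -7.3, 0.0], [-3.2, -7.5, 0.0], [-2.7, -7.7, 0.0], [-2.2, -7.9, 0.0], [-1.7, -8.0, 0.0]]
```

Converted, -6.8 mm is -0.136, -6.5 mm is -0.13.

>>> nudge_tcp(
  plan=[
    [-0.098, -0.064, 0, 0, 0, 0, 0],
    [-0.114, -0.116, 0, 0, 0, 0, 0],
    [-0.108, -0.124, 0, 0, 0, 0, 0],
    [-0.1, -0.13, 0, 0, 0, 0, 0],
    [-0.092, -0.136, 0, 0, 0, 0, 0],
    [0, 0, 0, 0, 0, 0, 0],
  ],
)

```text
clock: 5.75
eef_pos: [561.8, 132.3, 73.0]
tool_rot: [-3.14, 0.001, 2.699]
force: [0.8, -2.9, 3.8]
width: -0.1
gripper_force: 2.3
```

```bash
python3 plan.py -4 -40 11
```

Run:
```python
from h import *
I=get_image("scene"); a=I[150:250,190:320]; cv2.imwrite("pics/m1.png",cv2.resize(a,None,fx=6,fy=6,interpolation=cv2.INTER_CUBIC))
```

```text
[561.8 132.3  73. ] [ 0.8 -2.9  3.8]
[[-6.5, -10.6, 0.0], [-3.4, -7.4, 0.0], [-2.9, -7.6, 0.0], [-2.5, -7.8, 0.0], [-2.0, -7.9, 0.0], [-1.5, -8.0, 0.0], [-0.9, -8.1, 0.0], [-0.4, -8.2, 0.0], [0.1, -8.2, 0.0], [0.6, -8.1, 0.0], [1.1, -8.1, 0.0]]
```

View pics/m1.png

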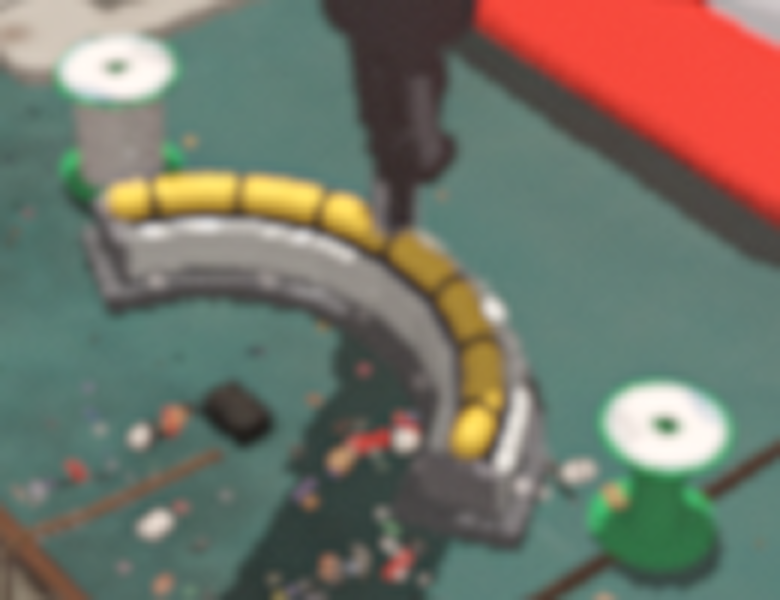

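The fingertip sits on the crest at ring 4, around crop pixel (390,235). The rail is clearly down, and the stand hasn't moved (its base corners are still at (110,305) and (520,540)). I'll continue.

Converted, -7.9 mm is -0.158, -7.8 mm is -0.156.

>>> nudge_tcp(
  plan=[
    [-0.064, -0.106, 0, 0, 0, 0, 0],
    [-0.066, -0.106, 0, 0, 0, 0, 0],
    [-0.068, -0.148, 0, 0, 0, 0, 0],
    [-0.058, -0.152, 0, 0, 0, 0, 0],
    [-0.05, -0.156, 0, 0, 0, 0, 0],
    [-0.04, -0.158, 0, 0, 0, 0, 0],
    [0, 0, 0, 0, 0, 0, 0],
  ],
)

```text
clock: 6.5
eef_pos: [559.0, 87.5, 72.9]
tool_rot: [-3.14, 0.0, 2.699]
force: [0.1, -2.1, 4.4]
width: -0.2
gripper_force: 2.4
```

```bash
python3 plan.py -22 -58 11
```

```text
[559.   87.5  72.9] [ 0.1 -2.1  4.4]
[[-2.2, -7.7, -0.1], [-0.9, -8.1, 0.0], [-0.4, -8.2, 0.0], [0.1, -8.2, 0.0], [0.6, -8.1, 0.0], [1.1, -8.1, 0.0], [1.6, -8.0, 0.0], [2.1, -7.9, 0.0], [2.6, -7.7, 0.0], [3.1, -7.6, 0.0], [3.5, -7.4, 0.0]]
```

Converted, -8.2 mm is -0.164, -8.1 mm is -0.162.

>>> nudge_tcp(
  plan=[
    [-0.044, -0.154, 0, 0, 0, 0, 0],
    [-0.018, -0.162, 0, 0, 0, 0, 0],
    [-0.008, -0.164, 0, 0, 0, 0, 0],
    [0.002, -0.164, 0, 0, 0, 0, 0],
    [0.012, -0.162, 0, 0, 0, 0, 0],
    [0.022, -0.162, 0, 0, 0, 0, 0],
    [0, 0, 0, 0, 0, 0, 0],
  ],
)

```text
clock: 7.2
eef_pos: [539.0, 43.4, 72.8]
tool_rot: [-3.139, -0.001, 2.7]
force: [0.1, -2.4, 3.6]
width: 0.1
gripper_force: 2.4
```

```bash
python3 plan.py -42 -60.5 6
```

```text
[539.   43.4  72.8] [ 0.1 -2.4  3.6]
[[-0.2, -4.5, -0.2], [1.9, -8.2, 0.0], [2.5, -8.0, 0.0], [3.0, -7.8, 0.0], [3.5, -7.6, 0.0], [4.0, -7.4, 0.0]]
```

Converted, -8.2 mm is -0.164, -8 mm is -0.16.

>>> nudge_tcp(
  plan=[
    [-0.004, -0.09, 0, 0, 0, 0, 0],
    [0.038, -0.164, 0, 0, 0, 0, 0],
    [0.05, -0.16, 0, 0, 0, 0, 0],
    [0.06, -0.156, 0, 0, 0, 0, 0],
    [0.07, -0.152, 0, 0, 0, 0, 0],
    [0.08, -0.148, 0, 0, 0, 0, 0],
    [0, 0, 0, 0, 0, 0, 0],
    [0, 0, 0, 0, 0, 0, 0],
    [0, 0, 0, 0, 0, 0, 0],
  ],
)

```text
clock: 8.1
eef_pos: [506.5, 11.0, 72.5]
tool_rot: [-3.138, -0.003, 2.701]
force: [-1.5, -3.5, 4.7]
width: 0.1
gripper_force: 2.5
```

```bash
python3 plan.py -60 -60 1
```

```text
[506.5  11.   72.5] [-1.5 -3.5  4.7]
[[-1.4, 0.6, -0.5]]
```

At ring 7, 1.5 mm off and about 6.5 mm down. Lifting off straight up.

Converted, -30 mm is -0.6, -20 mm is -0.4.

>>> nudge_tcp(
  plan=[
    [0, 0, -0.06, 0, 0, 0, 0],
    [0, 0, -0.08, 0, 0, 0, 0],
    [0, 0, -0.16, 0, 0, 0, 0],
    [0, 0, -0.4, 0, 0, 0, 0],
    [0, 0, -0.6, 0, 0, 0, 0],
    [0, 0, -0.6, 0, 0, 0, 0],
    [0, 0, -0.3, 0, 0, 0, 0],
    [0, 0, 0, 0, 0, 0, 0],
    [0, 0, 0, 0, 0, 0, 0],
    [0, 0, 0, 0, 0, 0, 0],
    [0, 0, 0, 0, 0, 0, 0],
  ],
)

```text
clock: 9.2
eef_pos: [507.7, 12.6, 181.9]
tool_rot: [-3.141, -0.002, 2.702]
force: [0.1, 0.5, 0.1]
width: 0.2
gripper_force: 0.0
```

Run:
```python
from h import *
I=get_image("scene"); a=I[150:250,190:320]; cv2.imwrite("pics/m2.png",cv2.resize(a,None,fx=6,fy=6,interpolation=cv2.INTER_CUBIC))
```

```text
(no output)
```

View pics/m2.png

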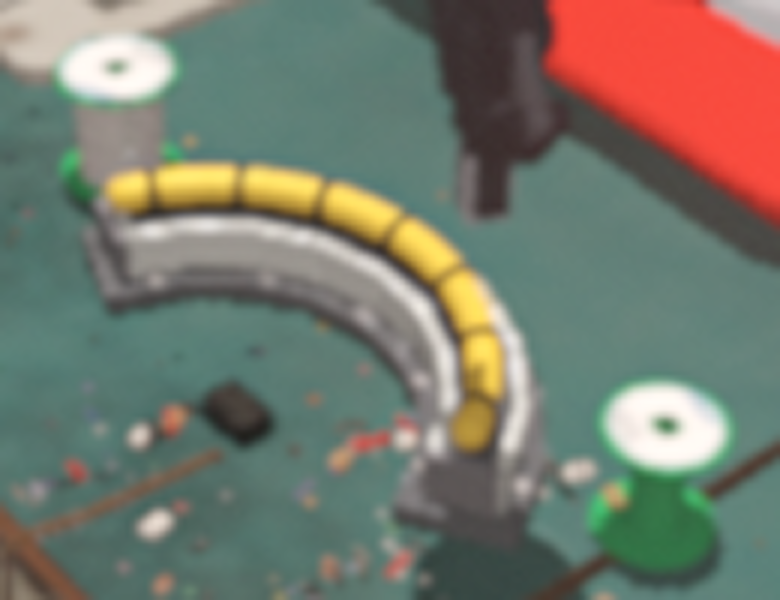

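The rail is back up at its original pixels, nothing has shifted and the gripper is clear.

```bash
python3 -c "
from cell import ctrl, workorder, get_image, calibration
print(workorder.finish_job())"
```

```text
the job is handed in; nothing more can be done
None
```

I ran the closed fingertips along the rail over all seven rings from the full spool's end, pressed in about 5–6.5 mm, and lifted off at the last ring. The rail sprang back up, nothing visibly moved in the final picture, and I handed the job in at about 9 s; no verdict was returned.

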